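Pack away the microscope slides in stacking trays

ROBOT

A 7-joint arm with a two-finger parallel gripper is mounted at the origin on the work surface. World frame = base frame: x ahead of the robot, y to its left, z up, the work surface at z = 0. Lengths are in m, angles in rad, forces in N, time in s.
With the tool pointing down it reaches from about 0.35 to 0.9 m from the base axis. Payload 19.9 kg.
Tool frame: the origin (TCP) lies at the very end of the fingers, on their centre line; the grasp point (between the pads) lies env.grip_depth behind it (env.grip_depth is the distance from the TCP to the grasp point, in m); z points along the fingers, y is the line along which they close (so a half turn about z gives the same grasp; the last joint's range is limited). The gripper opens to 94 mm and grips with 3 to 60 N. Pads are 16 mm wide; open, the fingers measure 119 mm over their backs; the gripper's body (75 mm by 177 mm) begins 78 mm behind the grasp point.
Start: joints at [-1.212, 0.417, -0.01, 1.614, 0.005, 1.111, -0.053], TCP at [0.244, 0.575, 0.185] pointing down, gripper open.
Joint ranges: [-2.81, 2.81], [-0.39, 2.02], [-1.27, 1.25], [0.06, 2.57], [-1.19, 4.33], [0.19, 2], [-2.82, 2.82]. Speed limits (rad/s): [1.89, 1.89, 2.39, 2.39, 3.01, 3.01, 3.01].

INTERFACE

Orientations are given as a rotation vector (axis times angle).
In Python, from station import env gives the robot as it stands. Calls block until the motion is done:
- env.reach(position, orientation): joint-space move of the TCP to a pose.
- env.move_linear(position, rotation=None, feed=0.15, until_force=None): straight line of the TCP; rotation=None keeps the orientation; feed is the mean speed in m/s. With until_force (N) it stops when the force on the tool has changed by that much, and returns True; else False.
- env.goto_joints(angles): joint-space move.
- env.gripper_to(opening, effort=None): finger opening in m; effort is the grip in N (None keeps the last); returns when the fingers have stopped.
- env.dwell(seconds).
- env.inverse_kinematics(position, orientation): joint angles nearest the present ones, or None.
- env.get_image(name): name is "side" or "top" or "wrist"; returns a dict with "frame" (480x640x3 uint8, blue, green, red), "vfov" (degrees; the focal length in pixels is half the picture's height over the tangent of half this angle, whatever the lens; pixels are square), "cx", "cy" (the principal point, pixels), "R" (3x3) and "t" (3): a world point X has camera coordinates R X + t. Camera axes: x right, y down, z forward; pixel columns grow to the right and rows downward; lengths in m; the calibration is good to about 2 mm. A picture is of the moment at which its call begins. There is no depth.
A pose or a line that the arm cannot do raises env.Unreachable and nothing moves.
- env.hand_in(): hands the job in; it is judged then, once.
Readings, each from a call of its own:
- env.get_time(): time.
- env.get_joint_positions(): joint angles.
- env.get_joint_velocities(): joint speeds.
- env.get_joint_torque(): joint torques, N m.
- env.get_tcp_pos(): TCP position.
- env.get_eef_rot(): TCP orientation.
- env.get_contact_force(): force on the tool from outside, world axes, zero at the start.
- env.get_torque(): the same for the moment, N m.
- env.get_gripper_width(): finger opening in m.
- env.get_grip_force(): force on a finger pad.
Only numpy, scipy, OpenCV 4.12 (cv2) and the standard library are available. Lean on these libraries where they do the work, as an engineer would, in place of code of your own. Each camera call takes 0.05 s, during which the arm holds its last target. There are 200 camera calls.

TASK

Pack away after the microscopy lesson: seat every white slide box flat in a pocket of its own in the base tray, then lift the carrier tray, turn it so that its label end is over the base tray's label end, and stack it squarely with its four feet on the posts, clear of the boxes. Seat every black eyepiece case flat in a pocket of the carrier tray, so that all finish packed in the stack; leave the flasks, petri dish and magnifier jar where they stand.

Things in the scene. Friction and masses are not known exactly. Their poses are not given: they have to be found in the camera images.
- box0_mid (a point): Slide box: a closed white plastic oblong box, 84 long (x) x 40 wide (y) x 36 high mm, 140 g, standing on the bench. The point is its centre, 18 mm above its underside; x runs along its length. Two or three such boxes are present. It goes into a base tray pocket, either way round.
- box1_mid (a point): Slide box: a closed white plastic oblong box, 84 long (x) x 40 wide (y) x 36 high mm, 140 g, standing on the bench. The point is its centre, 18 mm above its underside; x runs along its length. Two or three such boxes are present. It goes into a base tray pocket, either way round.
- box2_mid (a point): Slide box: a closed white plastic oblong box, 84 long (x) x 40 wide (y) x 36 high mm, 140 g, standing on the bench. The point is its centre, 18 mm above its underside; x runs along its length. Two or three such boxes are present. It goes into a base tray pocket, either way round.
- case0_mid (a point): Eyepiece case: a closed black plastic box, shorter and wider than a slide box, 60 long (x) x 44 wide (y) x 36 high mm, 160 g, standing on the bench. The point is its centre, 18 mm above its underside; x runs along its length. One or two are present. It goes into a carrier tray pocket, either way round.
- case1_mid (a point): Eyepiece case: a closed black plastic box, shorter and wider than a slide box, 60 long (x) x 44 wide (y) x 36 high mm, 160 g, standing on the bench. The point is its centre, 18 mm above its underside; x runs along its length. One or two are present. It goes into a carrier tray pocket, either way round.
- base_pocket0 (a point): Centre of the floor of the base tray's pocket 0 (three pockets side by side along the tray's y, 68 mm apart, first, y = -68 mm). A pocket is 89 (x) x 45 (y) mm for a slide box (84 x 40); its floor is 6 mm above the bench and the ribs around it are 8 mm high, so fingers must hold a box above its lowest 8 mm. A seated box's centre is 18 mm above this point. z is up.
- base_pocket1 (a point): Centre of the floor of the base tray's pocket 1 (three pockets side by side along the tray's y, 68 mm apart, middle). A pocket is 89 (x) x 45 (y) mm for a slide box (84 x 40); its floor is 6 mm above the bench and the ribs around it are 8 mm high, so fingers must hold a box above its lowest 8 mm. A seated box's centre is 18 mm above this point. z is up.
- base_pocket2 (a point): Centre of the floor of the base tray's pocket 2 (three pockets side by side along the tray's y, 68 mm apart, last, y = +68 mm). A pocket is 89 (x) x 45 (y) mm for a slide box (84 x 40); its floor is 6 mm above the bench and the ribs around it are 8 mm high, so fingers must hold a box above its lowest 8 mm. A seated box's centre is 18 mm above this point. z is up.
- base_top (a point): Base tray, blue, fixed to the bench, 168 (x) x 194 (y) mm: three pockets and four posts 28 mm square, tops 38 mm above the bench: two far apart (x = +66, y = +-62 mm) at its label end, two close together (x = -66, y = +-30 mm) at the other. The point is the tray's centre at post-top height; x points to the label end (white label plate).
- base_label (a point): Point of the base tray midway between the two far-apart posts, at the height of their tops: 66 mm from base_top along its x. Each post top has low lips (to 45 mm above the bench) leaning outwards on its two outer sides, 3.5 mm clear of a foot standing centrally on it.
- tray_handle (a point): Carrier tray, blue, loose, 380 g. The point is the centre of its handle, a steel bar 96 mm long along x, 14 mm thick (y) and 28 mm high, 80 mm above the feet's undersides, with an upright at each end; it balances there. Tray 168 (x) x 194 (y) mm, floor 24 to 30 mm above the feet's undersides. x points to its label end: white label plate and taller end wall (to 58 mm above the feet's undersides).
- tray_foot (a point): Point of the carrier tray 80 mm straight below the handle's centre, level with the undersides of its feet: 20 mm square, 24 mm high, at x = +66, y = +-62 mm (label end) and x = -66, y = +-30 mm. With label ends the same way the feet stand on the base's posts (this point then meets base_top); turned round, they miss and the tray drops onto the boxes.
- tray_label (a point): Point of the carrier tray 66 mm from point tray_foot towards the label end, at the same height; it coincides with point base_label when stacked.
- tray_pocket0 (a point): Centre of the floor of the carrier tray's pocket at y = -60 mm, to one side of the handle: 65 (x) x 49 (y) mm for an eyepiece case (60 x 44), ribs 8 mm high around it. It lies 30 mm above the underside of the feet. A seated case's centre is 18 mm above this point. z is up.
- tray_pocket1 (a point): Centre of the floor of the carrier tray's pocket at y = +60 mm, to one side of the handle: 65 (x) x 49 (y) mm for an eyepiece case (60 x 44), ribs 8 mm high around it. It lies 30 mm above the underside of the feet. A seated case's centre is 18 mm above this point. z is up.
- flask0_mid (a point): Conical glass flask, 82 mm wide, 120 mm tall, bystander at the back of the bench; the point is half-way up.
- flask1_mid (a point): Conical glass flask, 82 mm wide, 120 mm tall, bystander at the back of the bench; the point is half-way up.
- viewer_mid (a point): Green magnifier jar, 92 mm wide, 91 mm tall, bystander at the back; the point is half-way up.
- petri_mid (a point): Clear covered petri dish, 92 mm wide, 16 mm high, bystander; the point is half-way up.
There are look-alikes about, which are no part of the job. What is shaped like the part that bears case1_mid but red is not meant. Leave any purple look-alike of the part that bears box2_mid alone.

How it is judged:
By the outcome, as a careful person would: the job done as asked, in the order asked, and still so for the second after the job is handed in, with the robot touching nothing.
Of box0, box1, box2 only 2 to 3 are there at a start; the rules pass over those that are not, and their reading is None.
Of case0, case1 only 1 to 2 are there at a start; the rules pass over those that are not, and their reading is None.
At some moment in a run one of box0, box1, box2 may be knocked a few centimetres aside while the robot is not near it.
It also fails if it takes over 210 s, if anything falls off the work surface, if the arm or the gripper's body presses on something with over 40 N, if the wrist force passes 120 N, or if a joint passes its speed limit or range.

## Working session

There is one attempt and no reset: what is moved stays moved. The work goes in short steps, each a Python script; the robot and the scene stay as the last script left them, time stands still between calls to the robot, and variables do not carry over. Pictures are saved under pics/ and viewed, at most 17 in all, crops included, and the job is handed in when it is done.

```bash
ls; mkdir -p pics; python3 - <<'E'
from station import env
import cv2,numpy as np
for n in ("side","top","wrist"):
    d=env.get_image(n); cv2.imwrite(f"pics/{n}0.png",d["frame"])
    print(n,d["vfov"],d["cx"],d["cy"],np.round(d["R"],4).tolist(),np.round(d["t"],4).tolist())
print(env.grip_depth,env.get_eef_rot(),env.get_time(),env.get_tcp_pos())
E
```

```text
pics
side 45.71834796982079 321.1987475842367 238.9435207566645 [[0.9212, -0.3885, 0.0218], [-0.2128, -0.55, -0.8076], [0.3257, 0.7393, -0.5894]] [-0.5534, 0.1892, 1.2365]
top 52.42133770426055 311.5522540666034 240.47504924563847 [[-0.0253, -0.9996, -0.0113], [-0.989, 0.0267, -0.1454], [0.1456, 0.0075, -0.9893]] [0.029, 0.5875, 1.3071]
wrist 58.99308981478769 319.8261220904922 246.57190274007272 [[0.39, 0.9208, -0.0008], [0.8835, -0.374, 0.282], [0.2594, -0.1107, -0.9594]] [-0.6246, -0.0308, 0.393]
0.0188 [-6.25366858e-01 -3.07859979e+00  1.49890849e-03] 0.15 [0.24373149 0.57518227 0.18485659]
```

View pics/top0.png

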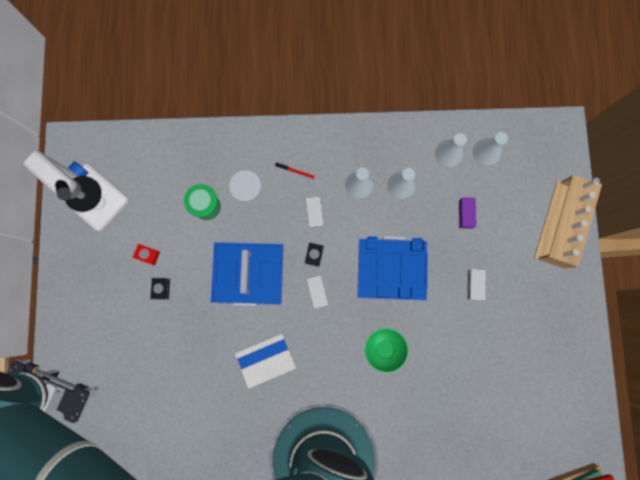

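View pics/side0.png

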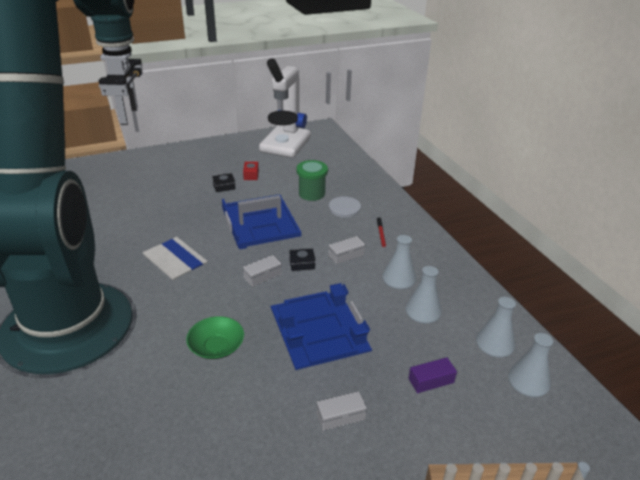

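```bash
cat > h.py <<'E'
from station import env
import cv2, numpy as np
from scipy.optimize import least_squares
from scipy.spatial.transform import Rotation as Ro
def down(yaw):  # tool z down, tool y (closing line) at angle yaw+90deg: tool x along yaw
    return Ro.from_matrix(np.array([[np.cos(yaw),np.sin(yaw),0],[np.sin(yaw),-np.cos(yaw),0],[0,0,-1]])).as_rotvec()
def proj(d,P):
    f=d["frame"].shape[0]/2/np.tan(np.radians(d["vfov"])/2)
    c=np.asarray(P)@np.asarray(d["R"]).T+d["t"]
    return np.c_[d["cx"]+f*c[:,0]/c[:,2], d["cy"]+f*c[:,1]/c[:,2]]
def unproj(d,uv,z):
    f=d["frame"].shape[0]/2/np.tan(np.radians(d["vfov"])/2)
    uv=np.atleast_2d(uv); R=np.asarray(d["R"]); C=-R.T@d["t"]
    r=np.c_[(uv[:,0]-d["cx"])/f,(uv[:,1]-d["cy"])/f,np.ones(len(uv))]@R
    return C+r*((z-C[2])/r[:,2])[:,None]
def mask(d,kind):
    h,s,v=[a.astype(int) for a in cv2.split(cv2.cvtColor(d["frame"],cv2.COLOR_BGR2HSV))]
    m={"white":(s<40)&(v>165),"black":(v<60),"blue":(h>95)&(h<125)&(s>130)}[kind]
    return m.astype(np.uint8)
def fitbox(d,m,L,W,H,x0,z0=0.):
    "m: mask of one box; returns x,y,yaw of its centre and rms px"
    cs=cv2.findContours(m,cv2.RETR_EXTERNAL,cv2.CHAIN_APPROX_NONE)[0]
    c=cv2.convexHull(max(cs,key=cv2.contourArea))
    seg=[]; c=c[:,0].astype(float)          # resample hull evenly
    for a,b in zip(c,np.roll(c,-1,0)):
        n=max(1,int(np.hypot(*(b-a))/2)); seg+=[a+(b-a)*k/n for k in range(n)]
    pts=np.array(seg)
    B=np.array([[sx*L/2,sy*W/2,z] for sx in(-1,1) for sy in(-1,1) for z in(z0,z0+H)])
    def res(p):
        R=np.array([[np.cos(p[2]),-np.sin(p[2])],[np.sin(p[2]),np.cos(p[2])]])
        Q=np.c_[B[:,:2]@R.T+p[:2],B[:,2]]
        hull=cv2.convexHull(proj(d,Q).astype(np.float32))
        return [cv2.pointPolygonTest(hull,(float(a),float(b)),True)-0.5 for a,b in pts]
    best=min((least_squares(res,[x0[0],x0[1],y],x_scale=[.01,.01,.1],diff_step=1e-3,loss="soft_l1") for y in (x0[2],)),key=lambda r:r.cost)
    return best.x,np.sqrt(np.mean(np.square(res(best.x))))
def blobs(d,kind,lo,hi):
    n,lab,st,ce=cv2.connectedComponentsWithStats(mask(d,kind))
    return [((lab==i).astype(np.uint8),st[i],ce[i]) for i in range(1,n) if lo<st[i][4]<hi]
def axis_yaw(d,m,z):
    c=max(cv2.findContours(m,cv2.RETR_EXTERNAL,cv2.CHAIN_APPROX_NONE)[0],key=cv2.contourArea)
    P=unproj(d,cv2.boxPoints(cv2.minAreaRect(c)),z)[:,:2]
    e=[P[1]-P[0],P[2]-P[1]]; v=max(e,key=np.linalg.norm); return np.arctan2(v[1],v[0])%np.pi, sorted(np.linalg.norm(e,axis=1))
def find(d,kind,lo=150,hi=60000):
    L,W=(.084,.040) if kind=="white" else (.060,.044)
    out=[]
    for m,st,ce in blobs(d,kind,lo,hi):
        yaw,e=axis_yaw(d,m,.036); 
        if not(.75*L<e[1]<1.35*L and .7*W<e[0]<1.7*W): continue
        if st[0]<=0 or st[1]<=0 or st[0]+st[2]>=640 or st[1]+st[3]>=480: continue
        m=cv2.morphologyEx(m,cv2.MORPH_CLOSE,np.ones((5,5)))
        x,r=fitbox(d,m,L,W,.036,[*unproj(d,ce,.025)[0][:2],yaw])
        out.append((x,r))
    return out
E
python3 - <<'E'
from h import *
d=env.get_image("top")
for k in("white","black"):
    for x,r in find(d,k,150,2000): print(k,np.round(x,4),round(r,2))
for uv in [(393,268),(395,238),(247,273),(243,304),(147,254)]: print(uv,np.round(unproj(d,uv,.02)[0],3))
w=env.get_image("wrist");R=w["R"];T=Ro.from_rotvec(env.get_eef_rot()).as_matrix()
print("cam in tool",np.round(T.T@(-R.T@w["t"]-env.get_tcp_pos()),4),np.round(T.T@R.T,3).tolist())
def px(v): return 0
E
```

```text
white [ 0.8451 -0.4123  2.7728] 1.22
white [ 0.8464 -0.5251  2.5735] 1.48
white [ 0.757  -0.1363  3.0583] 1.14
white [ 0.7489 -0.2627  2.8924] 0.83
white [0.6752 0.0038 0.1162] 0.61
white [ 0.4559 -0.4433  3.0547] 1.53
white [0.4467 0.0023 0.2222] 0.59
black [0.5526 0.0082 3.0108] 0.98
black [ 0.4672  0.4406 -0.1041] 1.15
(393, 268) [ 0.508 -0.211  0.02 ]
(395, 238) [ 0.592 -0.221  0.02 ]
(247, 273) [0.504 0.196 0.02 ]
(243, 304) [0.419 0.208 0.02 ]
(147, 254) [0.565 0.478 0.02 ]
cam in tool [ 0.0814 -0.     -0.2003] [[0.0, -0.959, -0.282], [1.0, 0.0, 0.0], [-0.0, -0.282, 0.959]]
```

```bash
python3 - <<'E'
from h import *
print(env.get_gripper_width())
for n,p,y in (("car",(.50,.20,.2),0.),("base",(.50,-.21,.2),0.)):
    t=env.get_time(); 
    for yy in (y,y+np.pi): print(n,yy,np.round(env.inverse_kinematics(p,down(yy)),2))
    env.reach(p,down(y)); print(env.get_time()-t)
    d=env.get_image("wrist"); cv2.imwrite(f"pics/{n}1.png",d["frame"]); np.save(f"{n}1.npy",d,allow_pickle=True)
E
```

```text
0.09441554363455015
car 0.0 [-0.96  0.29  0.63  1.83 -0.19  1.09 -1.83]
car 3.141592653589793 [-0.58  0.25  0.17  1.82 -0.05  1.08  1.18]
1.6667
base 0.0 [-0.44  0.39  0.99  1.83 -0.36  1.12 -0.9 ]
base 3.141592653589793 [-0.1   0.28  0.53  1.82 -0.16  1.08  2.06]
1.5166
```

View pics/car1.png

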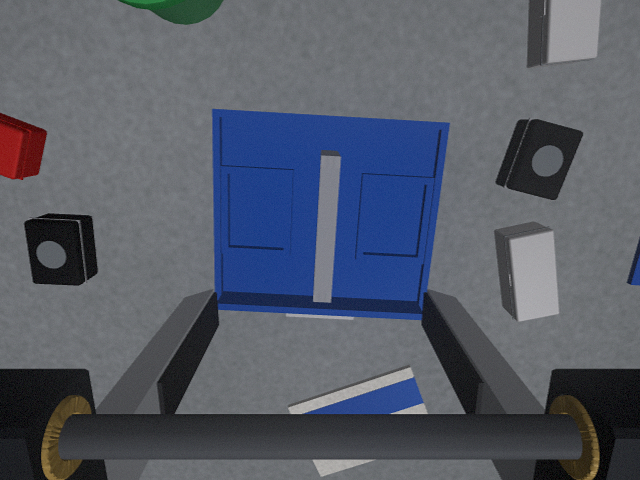

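View pics/base1.png

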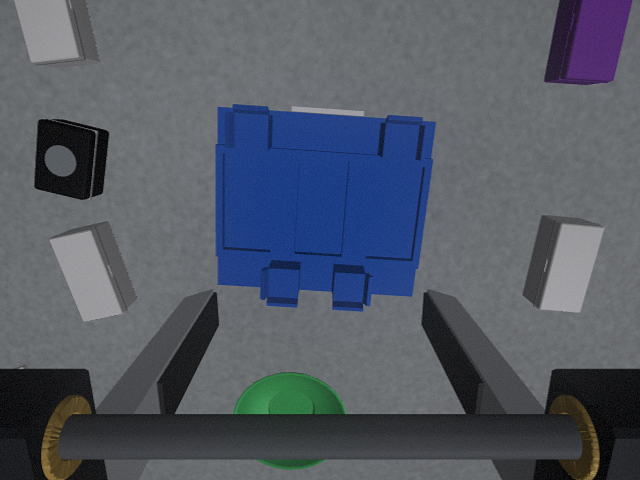

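```bash
cat >> h.py <<'E'
from scipy.optimize import minimize
def xf(p,B):
    c,s=np.cos(p[2]),np.sin(p[2]); return np.c_[B[:,:2]@np.array([[c,s],[-s,c]])+p[:2],B[:,2]]
def prism(x0,x1,y0,y1,z0,z1): return np.array([[x,y,z] for x in(x0,x1) for y in(y0,y1) for z in(z0,z1)])
def post(x,y):
    sx,sy=np.sign(x),np.sign(y); a=prism(x-.014,x+.014,y-.014,y+.014,0,.038)
    return np.r_[a]
BASE=[prism(-.084,.084,-.097,.097,0,.006),prism(-.0495,.0495,-.095,.095,0,.014)]+[post(x,y) for x,y in((.066,.062),(.066,-.062),(-.066,.03),(-.066,-.03))]
def fitparts(d,m,parts,p0):
    g=cv2.GaussianBlur(m.astype(np.float32),(0,0),1.2)
    def ren(p):
        im=np.zeros((480,640),np.uint8)
        for B in parts: cv2.fillConvexPoly(im,np.round(cv2.convexHull(proj(d,xf(p,B)).astype(np.float32))*16).astype(np.int32),255,cv2.LINE_AA,4)
        return im
    def cost(q):
        p=np.array(p0)+np.array(q)*[.01,.01,.05]
        return float(((cv2.GaussianBlur(ren(p).astype(np.float32)/255,(0,0),1.2)-g)**2).sum())
    r=minimize(cost,[0,0,0],method="Nelder-Mead",options=dict(initial_simplex=[[0,0,0],[1,0,0],[0,1,0],[0,0,1]],xatol=.01,fatol=.1))
    p=np.array(p0)+r.x*[.01,.01,.05]; return p,r.fun,ren(p)
def bigblue(d,xy):
    u,v=proj(d,[[*xy,.01]])[0]; bs=blobs(d,"blue",8000,200000)
    return max(bs,key=lambda b:b[1][4])[0]
def handle(d,p0,z=0.):
    b=bigblue(d,p0[:2]); hull=cv2.convexHull(max(cv2.findContours(b,cv2.RETR_EXTERNAL,cv2.CHAIN_APPROX_NONE)[0],key=cv2.contourArea))
    f=np.zeros_like(b); cv2.fillConvexPoly(f,hull,1); f=cv2.erode(f,np.ones((9,9)))
    h,s,v=cv2.split(cv2.cvtColor(d["frame"],cv2.COLOR_BGR2HSV))
    m=((s<80)&(f>0)&(v>50)).astype(np.uint8)
    n,lab,st,_=cv2.connectedComponentsWithStats(m); m=(lab==1+np.argmax(st[1:,4])).astype(np.uint8)
    return (*fitbox(d,m,.096,.014,.064,p0,.03+z),m)
E
python3 - <<'E'
from h import *
D={k:np.load(k+"1.npy",allow_pickle=True).item() for k in("base","car")}
env.reach((.50,-.21,.2),down(np.pi)); D["baseP"]=env.get_image("wrist")
env.reach((.50,.20,.2),down(np.pi)); D["carP"]=env.get_image("wrist")
np.save("D.npy",D,allow_pickle=True)
out=[]
for k in("base","baseP"):
    d=D[k];m=bigblue(d,(.508,-.211)); p,c,r=fitparts(d,m,BASE,[.508,-.211,-.06]); print(k,np.round(p,4),c)
    im=d["frame"].copy(); cs=cv2.findContours((r>127).astype(np.uint8),0,1)[0]; cv2.drawContours(im,cs,-1,(0,255,255),1); out.append(im[80:400,150:500])
for k in("car","carP"):
    d=D[k]; p,r,m=handle(d,[.504,.196,-.06]); print(k,np.round(p,4),round(r,2))
    im=d["frame"].copy(); cs=cv2.findContours(m,0,1)[0]; cv2.drawContours(im,cs,-1,(0,255,255),1); out.append(im[80:400,150:500])
cv2.imwrite("pics/fit.png",np.vstack([np.hstack(out[:2]),np.hstack(out[2:])]))
for k in D:
    for c in("white","black"):
        for x,r in find(D[k],c,1000,12000): print(k,c,np.round(x,4),round(r,2))
E
```

```text
base [ 0.5069 -0.2099 -0.0649] 735.6561279296875
baseP [ 0.5068 -0.2098 -0.0647] 736.05224609375
car [ 0.5036  0.196  -0.0562] 3.57
carP [ 0.5038  0.1961 -0.0537] 3.24
base black [0.5526 0.0098 2.9118] 1.03
car white [ 0.427  -0.0099  0.5407] 9.39
car black [0.5524 0.0094 2.907 ] 0.95
car black [0.4688 0.4417 3.1122] 1.04
baseP black [0.5526 0.0097 2.9155] 1.07
carP black [0.4686 0.4415 3.0924] 7.38
carP black [0.5529 0.0093 2.8855] 0.94
```

View pics/fit.png

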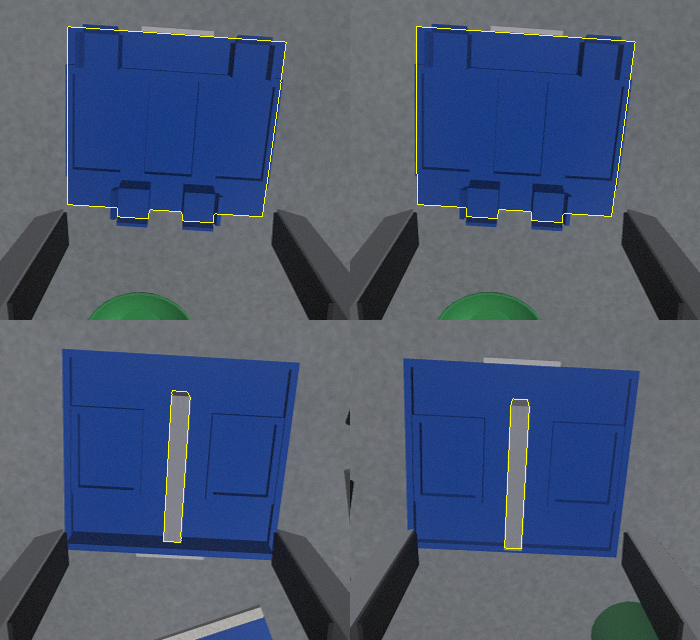

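```bash
sed -i 's/m=((s<80)&(f>0)&(v>50))/m=((s<80)\&(f>0)\&(v>100))/; s/fitbox(d,m,.096,.014,.064,p0,.03+z)/fitbox(d,m,.096,.014,.0001,p0,.0939+z)/; s/H=None//' h.py
python3 - <<'E'
from h import *
D=np.load("D.npy",allow_pickle=True).item()
for k in D:
    C=-D[k]["R"].T@D[k]["t"]; print(k,np.round(C,3),np.round(D[k]["R"][0],2))
for k in("car","carP"):
    d=D[k]; p,r,m=handle(d,[.504,.196,-.06]); print(k,np.round(p,4),round(r,2))
q=env.get_joint_positions(); print(np.round(q,2))
env.reach((.50,-.21,.2),down(np.pi-.065)); d=env.get_image("wrist"); print(np.round(-d["R"].T@d["t"],3),np.round(env.get_joint_positions(),2))
m=bigblue(d,(.508,-.211)); p,c,r=fitparts(d,m,BASE,[.508,-.211,-.06]); print(np.round(p,4),c)
D["baseQ"]=d; np.save("D.npy",D,allow_pickle=True)
im=d["frame"].copy(); cs=cv2.findContours((r>127).astype(np.uint8),0,1)[0]; cv2.drawContours(im,cs,-1,(0,255,255),1); cv2.imwrite("pics/fit2.png",im)
h,s,v=cv2.split(cv2.cvtColor(d["frame"],cv2.COLOR_BGR2HSV))
u=proj(d,[[.4467,.0023,.036],[.4559,-.4433,.036]]).astype(int); print(u)
for a,b in u:
    if 0<=a<640 and 0<=b<480: print(h[b,a],s[b,a],v[b,a])
d=D["car"];h,s,v=cv2.split(cv2.cvtColor(d["frame"],cv2.COLOR_BGR2HSV)); print([ (s[p],v[p]) for p in((280,540),(280,510),(330,540),(430,300),(380,100))])
E
```

```text
base [ 0.583 -0.209  0.4  ] [ 0. -1. -0.]
car [0.582 0.201 0.4  ] [ 0. -1.  0.]
baseP [ 0.583 -0.21   0.4  ] [ 0. -1.  0.]
carP [0.419 0.199 0.4  ] [ 0.  1. -0.]
car [ 0.5067  0.196  -0.0516] 4.27
carP [ 0.5012  0.1963 -0.0535] 3.86
[-0.86  0.27  0.5   1.83 -0.15  1.08  1.27]
[ 0.419 -0.204  0.4  ] [-0.35  0.34  0.85  1.83 -0.29  1.1   2.11]
[ 0.5075 -0.2096 -0.0634] 687.8916015625
[[568 139]
 [ 44 184]]
120 7 152
120 5 155
[(np.uint8(8), np.uint8(170)), (np.uint8(0), np.uint8(99)), (np.uint8(15), np.uint8(118)), (np.uint8(19), np.uint8(53)), (np.uint8(11), np.uint8(114))]
```

```bash
sed -i 's/fitbox(d,m,.096,/fitbox(d,m,.104,/; s/(v>165)/(v>136)/; s/x,r=fitbox(d,m,L,W,.036,\[/x,r=fitbox(d,m,L,W,*((.0001,[*unproj(d,ce,.036)[0][:2],yaw],zb+.0359) if kind=="white" else (.036,[/; s/unproj(d,ce,.025)\[0\]\[:2\],yaw\])$/unproj(d,ce,.025)[0][:2],yaw],zb)))/; s/def find(d,kind,lo=150,hi=60000)/def find(d,kind,lo=1000,hi=12000,zb=0.)/' h.py; grep -n "fitbox(d,m,L" h.py
python3 - <<'E'
from h import *
D=np.load("D.npy",allow_pickle=True).item()
for k in("car","carP"):
    d=D[k]; p,r,m=handle(d,[.504,.196,-.06]); print(k,np.round(p,4),round(r,2))
for k in D:
    for c in("white","black"):
        for x,r in find(D[k],c): print(k,c,np.round(x,4),round(r,2))
def top(b): return b
E
```

```text
20:def fitbox(d,m,L,W,H,x0,z0=0.):
51:        x,r=fitbox(d,m,L,W,*((.0001,[*unproj(d,ce,.036)[0][:2],yaw],zb+.0359) if kind=="white" else (.036,[*unproj(d,ce,.025)[0][:2],yaw],zb)))
car [ 0.506   0.1961 -0.0516] 2.18
carP [ 0.502   0.1962 -0.0534] 1.82
base white [ 0.4556 -0.4375  3.0488] 0.67
base white [0.4472 0.0041 0.2195] 0.44
base black [0.5526 0.0098 2.9118] 1.03
car white [0.4473 0.0037 0.22  ] 0.56
car black [0.5524 0.0094 2.907 ] 0.95
car black [0.4688 0.4417 3.1122] 1.04
baseP white [ 0.4556 -0.4374  3.0488] 0.76
baseP white [0.4472 0.0041 0.2219] 0.42
baseP black [0.5526 0.0097 2.9155] 1.07
carP white [0.4475 0.0037 0.2194] 0.58
carP black [0.4686 0.4415 3.0924] 7.38
carP black [0.5529 0.0093 2.8855] 0.94
baseQ white [0.4474 0.0041 0.2201] 0.53
baseQ white [ 0.4557 -0.4376  3.0511] 0.74
baseQ white [0.6718 0.005  0.0869] 5.36
baseQ black [0.5525 0.0102 2.8867] 1.0
```

View pics/fit2.png

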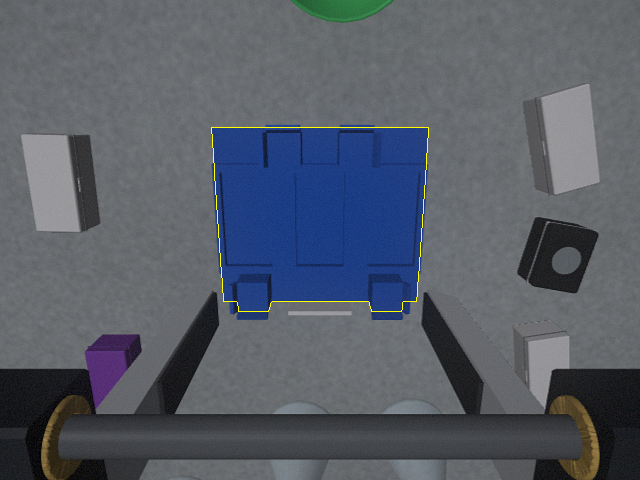

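```bash
cat >> h.py <<'E'
BP=np.array([.5072,-.2098,-.064])
def go(p,yaw):
    q=env.inverse_kinematics(p,down(yaw))
    if q is None: raise SystemExit(f"no ik {p} {yaw}")
    env.goto_joints(q)
    err=(Ro.from_rotvec(down(yaw)).inv()*Ro.from_rotvec(env.get_eef_rot())).magnitude()
    dp=np.linalg.norm(env.get_tcp_pos()-np.array(p))
    if err>.02 or dp>.003: print("go off",err,dp)
def wrap(y,c=0.): return (y-c+np.pi/2)%np.pi-np.pi/2+c
def pick(kind,p,zg=.010,zh=.2):
    yaw=wrap(p[2]); go((p[0],p[1],zh),yaw)
    c=find(env.get_image("wrist"),kind)
    c=sorted([x for x,r in c if r<3],key=lambda x:np.hypot(*(x[:2]-p[:2])))
    if not c or np.hypot(*(c[0][:2]-p[:2]))>.015: print("LOOK: object not where expected",c); return False
    x=c[0]; yaw=wrap(x[2]); print("seen",np.round(x,4))
    env.gripper_to(.094)
    go((x[0],x[1],.09),yaw); hit=env.move_linear((x[0],x[1],zg),feed=.1,until_force=12)
    env.gripper_to(.03,25); w=env.get_gripper_width()
    env.move_linear((x[0],x[1],zh),feed=.25); print("grip",hit,round(w,4),round(env.get_gripper_width(),4),env.get_grip_force(),"t",env.get_time())
    return env.get_gripper_width()>.035
def place(P,yaw,ztcp,zh,wopen):
    go((P[0],P[1],zh),yaw); env.move_linear((P[0],P[1],ztcp+.015),feed=.12)
    hit=env.move_linear((P[0],P[1],ztcp-.002),feed=.03,until_force=6)
    z=env.get_tcp_pos()[2]; print("down",hit,"z err",round(z-ztcp,4),np.round(env.get_contact_force(),1)); 
    if z-ztcp>.004: return False
    env.gripper_to(wopen); env.move_linear((P[0],P[1],zh),feed=.25); print("t",env.get_time()); return True
def bpocket(i): return xf(BP,np.array([[0,(i-1)*.068,0.]]))[0]
E
python3 - <<'E'
from h import *
if pick("white",np.array([.4472,.0041,.22])): print(place(bpocket(2),BP[2],.016,.2,.054))
E
```

```text
seen [0.4472 0.0037 0.2226]
grip False 0.0399 0.0395 24.99978393316269 t 13.85
down True z err -0.0005 [2.3 0.6 0.8]
t 18.025
True
```

```bash
python3 - <<'E'
from h import *
ok=pick("white",np.array([.6735,.0045,.1]))
if ok: print(place(bpocket(1),BP[2],.016,.2,.054))
if ok and pick("white",np.array([.4556,-.4375,3.05])): print(place(bpocket(0),BP[2],.016,.2,.054))
go((.5,-.21,.25),BP[2]); d=env.get_image("wrist"); cv2.imwrite("pics/seat.png",d["frame"])
print([(np.round(x,4),round(r,2)) for x,r in find(d,"white",zb=.006)]); print([np.round(bpocket(i),4) for i in range(3)])
E
```

```text
seen [0.6717 0.0055 0.1021]
grip False 0.0397 0.0395 24.999476373195648 t 22.9833
down True z err -0.0005 [1.  0.6 2.5]
t 27.45
True
seen [ 0.4556 -0.4372  3.0537]
grip False 0.0395 0.0397 24.999555945396423 t 32.4583
down True z err -0.0006 [ 1.2 -0.8  2.2]
t 36.5833
True
[(array([ 0.5115, -0.1424,  3.0787]), np.float64(0.86)), (array([ 0.5072, -0.2104,  3.0776]), np.float64(0.96)), (array([ 0.5027, -0.2781,  3.0766]), np.float64(0.74))]
[array([ 0.5029, -0.2777,  0.    ]), array([ 0.5072, -0.2098,  0.    ]), array([ 0.5115, -0.1419,  0.    ])]
```

View pics/seat.png

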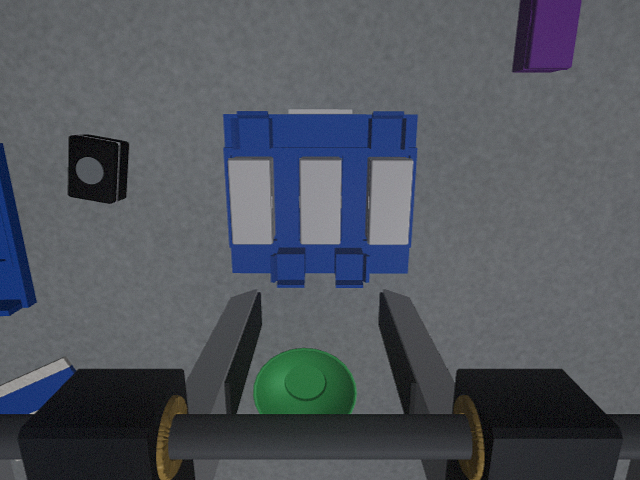

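```bash
python3 - <<'E'
from h import *
hx,hy,ha=.504,.1962,-.0525
go((hx,hy,.2),ha); d=env.get_image("wrist"); p,r,m=handle(d,[hx,hy,ha]); print(np.round(p,4),r)
env.gripper_to(.06); env.move_linear((hx,hy,.061),feed=.12,until_force=12)
env.gripper_to(.005,45); print("w",env.get_gripper_width())
env.move_linear((hx,hy,.25),feed=.15); f=env.get_contact_force(); print("lift",np.round(f,1),np.round(env.get_torque(),2),env.get_gripper_width())
yt=np.pi+BP[2]
print(np.round(env.inverse_kinematics((BP[0],BP[1],.25),down(yt)),2))
go((BP[0],BP[1],.25),yt)
d=env.get_image("wrist"); cv2.imwrite("pics/hold.png",d["frame"]); s=env.get_image("side"); cv2.imwrite("pics/hold_s.png",s["frame"])
p,r,m=handle(d,[BP[0],BP[1],BP[2]],.25-.061); print("held",np.round(p,4),r,np.round(env.get_tcp_pos(),4),env.get_time())
E
```

```text
[ 0.5055  0.1961 -0.052 ] 1.9887671092966903
w 0.01346857679371861
lift [-0.3  0.2 -4.1] [ 0.    0.18 -0.05] 0.013503844934951688
[-0.34  0.29  0.83  1.75 -0.23  1.2   2.06]
held [ 0.4972 -0.2091 -0.0646] 2.0609224806289315 [ 0.5073 -0.2096  0.2499] 45.85
```

View pics/hold_s.png

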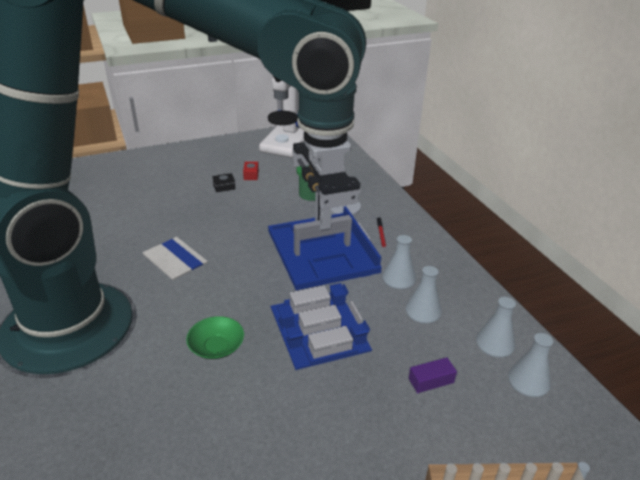

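View pics/hold.png

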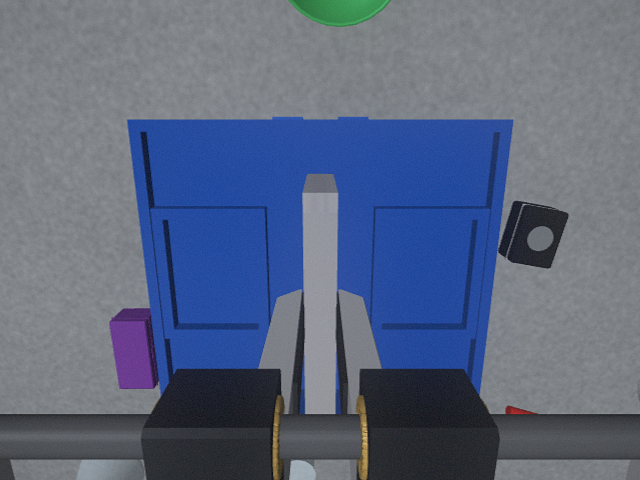

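```bash
python3 - <<'E'
from h import *
d=env.get_image("wrist"); C=np.array([*BP]); R=np.array([[np.cos(C[2]),-np.sin(C[2])],[np.sin(C[2]),np.cos(C[2])]])
b=mask(d,"blue"); 
cols=[180,220,400,450]; rows=[int(np.argmax(b[60:,c]))+60 for c in cols]; print(rows)
L=lambda uv,z:np.round((unproj(d,uv,z)[:,:2]-C[:2])@R*1000,1)
for z in(.030,.034,.038): print(z,L([[c,r] for c,r in zip(cols,rows)],z+.189).tolist())
g=cv2.cvtColor(d["frame"],cv2.COLOR_BGR2GRAY)[165:200,320]; print(g.tolist())
print("bar end",L([[320,192]],.283),"sides",L([[303,200],[337,200]],.283))
# same features while carrier stood on the bench, own frame
D=np.load("D.npy",allow_pickle=True).item(); d=D["carP"]; C=np.array([.504,.1962,-.0525]);R=np.array([[np.cos(C[2]),-np.sin(C[2])],[np.sin(C[2]),np.cos(C[2])]])
print("carP scan: non-label(-)?/label ends along bar")
h,s,v=cv2.split(cv2.cvtColor(d["frame"],cv2.COLOR_BGR2HSV))
xs=np.arange(-60,61,1)/1000; P=np.c_[C[:2]+np.c_[xs,0*xs]@R.T,0*xs+.094]; uv=np.round(proj(d,P)).astype(int)
for k in ("carP","car"):
    d=D[k];hsv=cv2.cvtColor(d["frame"],cv2.COLOR_BGR2HSV);uv=np.round(proj(d,P)).astype(int)
    val=[(int(x*1000),int(hsv[b,a,2]),int(hsv[b,a,1])) for x,(a,b) in zip(xs,uv) if abs(x)>.042 and abs(x)<.058]; print(k,val)
E
```

```text
[120, 120, 120, 120]
0.03 [[-82.3, -73.1], [-82.3, -52.2], [-82.3, 41.9], [-82.4, 68.0]]
0.034 [[-82.3, -71.9], [-82.3, -51.3], [-82.3, 41.1], [-82.3, 66.8]]
0.038 [[-82.3, -70.6], [-82.3, -50.4], [-82.3, 40.4], [-82.3, 65.7]]
[75, 80, 78, 79, 75, 79, 79, 76, 81, 105, 106, 104, 105, 107, 108, 107, 106, 107, 106, 103, 105, 105, 105, 105, 103, 105, 109, 117, 153, 154, 152, 151, 153, 151, 153]
bar end [[-54.7   0. ]] sides [[-51.5  -6.7]
 [-51.5   6.8]]
carP scan: non-label(-)?/label ends along bar
carP [(-57, 98, 34), (-56, 96, 24), (-55, 138, 20), (-54, 138, 20), (-53, 135, 19), (-52, 136, 21), (-51, 136, 19), (-50, 135, 19), (-49, 135, 21), (-48, 138, 15), (-47, 135, 17), (-46, 140, 22), (-45, 138, 18), (-44, 137, 22), (-43, 138, 24), (43, 136, 11), (44, 136, 19), (45, 134, 19), (46, 133, 19), (47, 134, 19), (48, 136, 17), (49, 136, 19), (50, 134, 15), (51, 137, 13), (52, 135, 15), (53, 136, 15), (54, 135, 17), (55, 136, 15), (56, 133, 8), (57, 132, 102)]
car [(-57, 75, 163), (-56, 91, 109), (-55, 144, 14), (-54, 140, 16), (-53, 141, 18), (-52, 142, 16), (-51, 141, 18), (-50, 139, 17), (-49, 141, 16), (-48, 138, 15), (-47, 141, 13), (-46, 137, 19), (-45, 138, 17), (-44, 140, 18), (-43, 141, 20), (43, 135, 21), (44, 137, 20), (45, 141, 27), (46, 140, 24), (47, 135, 15), (48, 141, 20), (49, 138, 20), (50, 142, 20), (51, 138, 13), (52, 141, 18), (53, 142, 16), (54, 139, 17), (55, 145, 18), (56, 139, 15), (57, 79, 29)]
```

```bash
python3 - <<'E'
from h import *
T=xf(BP,np.array([[-.0005,0,0.]]))[0]
env.move_linear((T[0],T[1],.118),feed=.1)
hit=env.move_linear((T[0],T[1],.096),feed=.02,until_force=6)
print(hit,np.round(env.get_tcp_pos(),4),np.round(env.get_contact_force(),1),np.round(env.get_torque(),2))
s=env.get_image("side"); cv2.imwrite("pics/st_s.png",cv2.resize(s["frame"][240:400,230:430],None,fx=3,fy=3))
E
```

```text
True [ 0.5066 -0.2097  0.0989] [-2.4  1.1  9.2] [0.28 0.47 0.  ]
```

View pics/st_s.png

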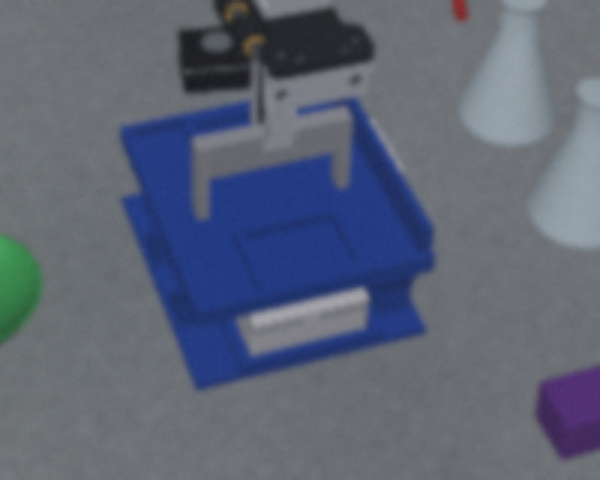

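```bash
sed -i 's/fitbox(d,m,.104,/fitbox(d,m,.1113,/' h.py; python3 - <<'E'
from h import *
env.gripper_to(.05); x,y,z=env.get_tcp_pos(); env.move_linear((x,y,.27),feed=.2); env.gripper_to(.094)
ps=[]
for a in (np.pi,0):
    go((BP[0],BP[1],.27),BP[2]+a); d=env.get_image("wrist"); p,r,m=handle(d,BP,.038); print(np.round(p,4),round(r,2)); ps.append(p)
np.save("tray.npy",np.mean(ps,0)); print(np.mean(ps,0),env.get_time())
cv2.imwrite("pics/stack.png",d["frame"])
E
```

```text
[ 0.5079 -0.2099 -0.0636] 0.36
go off 3.1415652369045195 2.4613761747305817e-05
[ 0.5079 -0.2101 -0.0601] 0.36
[ 0.50791062 -0.21004014 -0.06187477] 51.4667
```

View pics/stack.png

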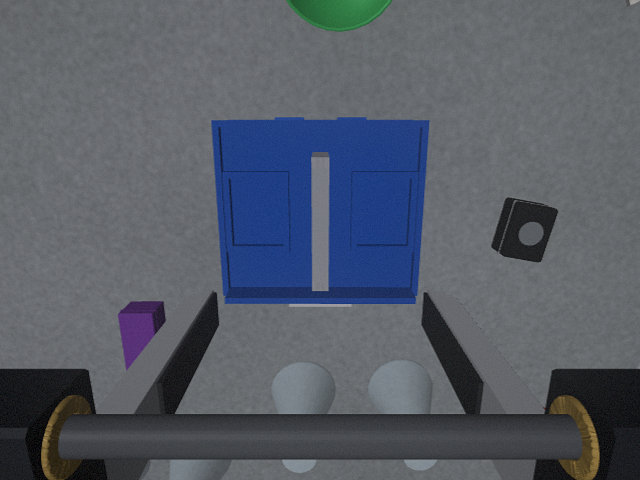

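```bash
python3 - <<'E'
from h import *
tp=np.load("tray.npy"); P=lambda s:xf(tp,np.array([[0,s*.060,0.]]))[0]
for p,s in(((.5526,.0098,2.90),-1),((.4687,.4416,3.11),1)):
    if not pick("black",np.array(p),zg=.012): break
    if not place(P(s),tp[2],.080,.2,.052): break
go((tp[0],tp[1],.28),tp[2]); d=env.get_image("wrist"); cv2.imwrite("pics/fin.png",d["frame"])
p,r,m=handle(d,tp,.038); print(np.round(p,4),round(r,2))
print([(np.round(x,4),round(r,2)) for x,r in find(d,"black",zb=.068)],P(-1),P(1))
s=env.get_image("side"); cv2.imwrite("pics/fin_s.png",s["frame"])
E
```

```text
seen [0.5504 0.0101 2.899 ]
grip False 0.0433 0.0434 24.99960422515869 t 57.9917
down True z err 0.0057 [1.9 0.9 1.1]
[ 0.5086 -0.2101 -0.0599] 1.4
[] [ 0.5042005  -0.26992532  0.        ] [ 0.51162074 -0.15015496  0.        ]
```

View pics/fin.png

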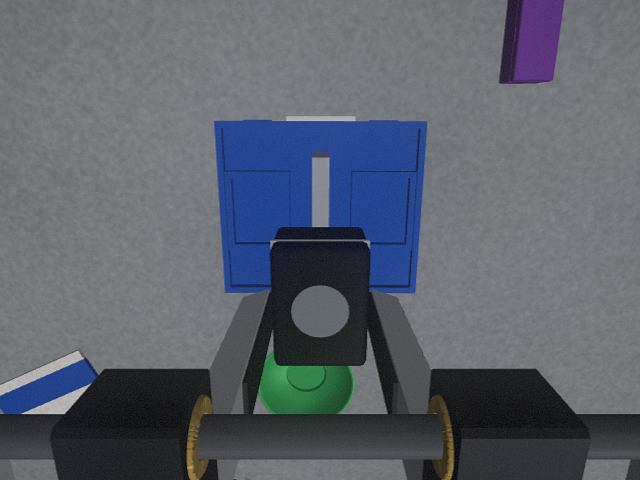

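View pics/fin_s.png

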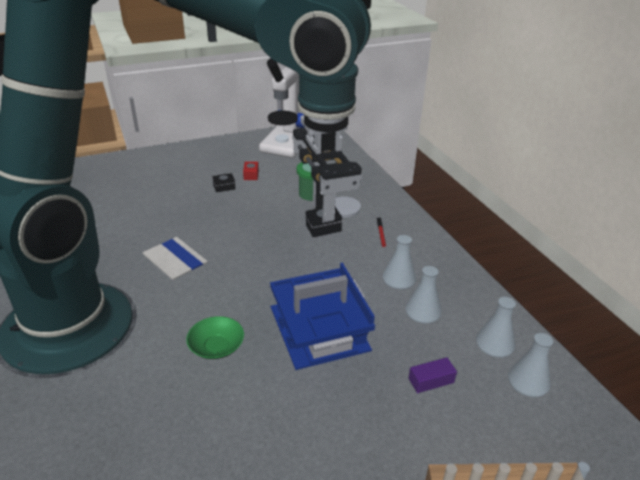

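```bash
cat >> h.py <<'E'
def place_try(P,yaw,ztcp,zh,wopen,offs):
    go((P[0],P[1],zh),yaw)
    for o in offs:
        q=xf([P[0],P[1],yaw],np.array([[*o,0.]]))[0]
        env.move_linear((q[0],q[1],ztcp+.015),feed=.15)
        env.move_linear((q[0],q[1],ztcp-.002),feed=.03,until_force=5)
        z=env.get_tcp_pos()[2]-ztcp; print(o,"z err",round(z,4),np.round(env.get_contact_force(),1))
        if z<.002:
            env.gripper_to(wopen); env.move_linear((q[0],q[1],zh),feed=.25); return True
    return False
OFF=[(-.0022,0),(-.003,0),(-.0012,0),(-.0022,.0015),(-.0022,-.0015),(-.004,0),(.0005,0),(.002,0)]
E
python3 - <<'E'
from h import *
tp=np.load("tray.npy"); P=xf(tp,np.array([[0,-.060,0.]]))[0]
print(place_try(P,tp[2],.080,.2,.052,OFF))
go((tp[0],tp[1],.28),tp[2]); d=env.get_image("wrist"); cv2.imwrite("pics/fin2.png",d["frame"])
p,r,m=handle(d,tp,.038); print(np.round(p,4),round(r,2))
print([(np.round(x,4),round(r,2)) for x,r in find(d,"black",zb=.068)],P,env.get_time())
E
```

```text
(-0.0022, 0) z err -0.0001 [ 0.3 -0.3  2.8]
True
[ 0.5077 -0.2101 -0.0678] 0.32
[(array([ 0.5042, -0.27  ,  3.0962]), np.float64(0.94))] [ 0.5042005  -0.26992532  0.        ] 64.8167
```

View pics/fin2.png

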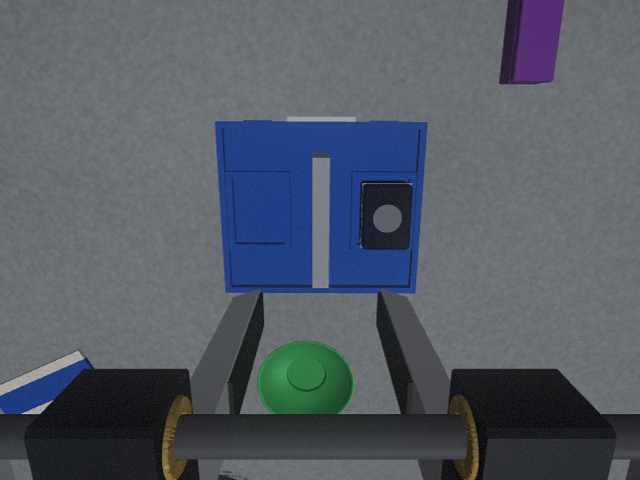

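```bash
python3 - <<'E'
from h import *
tp=np.load("tray.npy"); P=xf(tp,np.array([[0,.060,0.]]))[0]
if pick("black",np.array([.4687,.4416,3.11]),zg=.012): print(place_try(P,tp[2],.080,.2,.052,OFF))
go((tp[0],tp[1],.3),tp[2]); d=env.get_image("wrist"); im=d["frame"]
p,r,m=handle(d,tp,.038); print(np.round(p,4),round(r,2))
print([(np.round(x,4),round(r,2)) for x,r in find(d,"black",zb=.068)],P,env.get_time())
s=env.get_image("side")["frame"][240:380,240:400]
cv2.imwrite("pics/fin3.png",np.hstack([im[80:360,150:470],cv2.resize(s,(320,280))]))
E
```

```text
seen [0.4689 0.4414 3.1037]
grip False 0.0437 0.0436 24.9959796667099 t 71.1917
(-0.0022, 0) z err -0.0005 [ 1.3 -0.2  0.3]
True
[ 0.5076 -0.21   -0.0657] 0.24
[(array([ 0.5093, -0.1501,  3.0679]), np.float64(0.59)), (array([ 0.5026, -0.27  ,  3.0922]), np.float64(1.6))] [ 0.51162074 -0.15015496  0.        ] 76.2833
```

View pics/fin3.png

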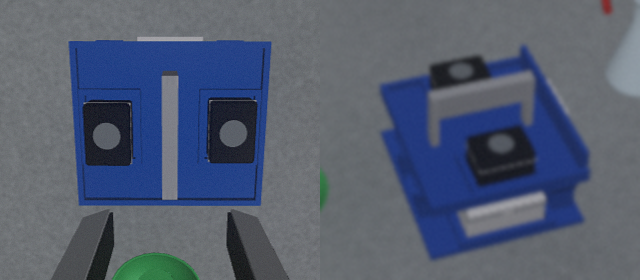

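```bash
python3 -c "
from h import *
print(env.hand_in())"
```

```text
the job is handed in; nothing more can be done
None
```

I've handed the job in at about 76 s: the three slide boxes are seated in the base tray, the carrier tray is turned and stacked squarely on the posts, and both eyepiece cases are seated in it; one case sits about 2 mm off its pocket's centre but reached full seating depth.

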